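# Shut the radiator's lockshield valve with the hex key

## Robot

A 7-joint arm with a two-finger parallel gripper is mounted at the origin on the work surface. World frame = base frame: x ahead of the robot, y to its left, z up, the work surface at z = 0. Lengths are in m, angles in degrees, forces in N, time in s.
With the tool pointing down it reaches from about 0.425 to 0.875 m from the base axis. Payload 4.7 kg.
Tool frame: the origin (TCP) lies between the finger pads; the fingertips stand 8 mm ahead of it and the grasp point (between the pads) lies 11 mm behind it (env.tip_extent is the distance from the TCP to the fingertips, in m); z points along the fingers, y is the line along which they close (so a half turn about z gives the same grasp; the last joint's range is limited). The gripper opens to 87 mm and grips with 3 to 60 N. Pads are 19 mm wide; open, the fingers measure 117 mm over their backs; the gripper's body (75 mm by 190 mm) begins 51 mm behind the grasp point.
Start: joints at [77.813, 18.392, -4.016, 83.108, 1.295, 78.541, -3.26], TCP at [0.146, -0.633, 0.231] pointing down, gripper open.
Joint ranges: [-163.93, 163.93], [-17.29, 119.83], [-79.2, 71.16], [3.27, 140.29], [-89.18, 269.18], [5.43, 117.66], [-154.24, 154.24]. Speed limits (degrees/s): [147.25, 147.25, 180, 180, 180, 180, 180].

## Interface

Orientations are given as [roll, pitch, yaw] about the fixed x, y, z axes, in that order (R = Rz(yaw) Ry(pitch) Rx(roll)).
In Python, from cell import sensors, vision, workorder, env gives the robot as it stands.
- The arm moves only by the tool drive_tool, never from a script. Its argument "moves" is a list of rows, each an object of numbers: "x", "y", "z": the shift along the tool's x, y, z in mm; "rx", "ry", "rz": the turn, a rotation vector about the tool's x, y, z in rad; "fingers": the closure, from -1 (fully open) to 1 (shut). In form: [{"x": .., "y": .., "z": .., "rx": .., "ry": .., "rz": .., "fingers": ..}, ...]. A call has 1 to 20 rows; each row is the pose to reach, as a shift and turn from the pose commanded when the call began, along the tool's axes at that moment; what a row does not reach only later rows make up. A row lasts 1/8 s, in which the tool goes at most 62.5 mm and 10.7 degrees, less where a joint would pass 70% of its speed; a pose out of reach is approached as far as the arm can. A call with a gripper value outside its range is refused whole. The fingers move at their own pace and stop on an object; "force" is the grip in N (left out, the last holds). Time passes only in rows, so rows that repeat a pose let the fingers close. It gives the time, the measured TCP pose, the force, the opening and the grip force at its end, in the units of the state.
- sensors.get_obs(): the state, without advancing time (a new reading comes with each control period).
- vision.read_camera(name): name is "scene" or "side" or "wrist"; returns a dict with "image" (480x640x3 uint8, red, green, blue), "fx", "fy", "cx", "cy" (pixels), "k1" (the pictures are not rectified: a ray, as slopes to the right and down, at radius r is drawn at 1 + k1 r^2 times it, then the intrinsics apply), "R" (3x3) and "t" (3): a world point X has camera coordinates R X + t. Camera axes: x right, y down, z forward; pixel columns grow to the right and rows downward; lengths in m; the calibration is good to about 2 mm. A picture is of the moment at which its call begins. There is no depth.
- workorder.sign_off(): hands the job in; it is judged then, once.
The state is a dict: "time_s": time; "qpos": joint angles; "joint_velocities": joint speeds; "effort": joint torques, N m; "tool_pos": TCP position; "tool_rot": TCP orientation; "force": force on the tool from outside, world axes, zero at the start; "wrist_torque": the same for the moment, N m; "grip_width": finger opening in m; "grasp_force": force on a finger pad.
Only numpy, scipy, OpenCV 4.12 (cv2) and the standard library are available. Lean on these libraries where they do the work, as an engineer would, in place of code of your own. Each camera call takes 0.05 s, during which the arm holds its last target. There are 200 camera calls.

## Task

Shut the radiator valve: take the T-handled hex key out of its oak block, lower it into the valve's bore and, pressing only lightly, turn it until it drops fully home in the hidden hex socket. Then turn the spindle clockwise all the way to its stop, without wrenching it, and leave the key standing in the valve. Never force the key down, and leave the bottles, can, opener and jar where they are.

Things in the scene. Friction and masses are not known exactly. Their poses are not given: they have to be found in the camera images.
- valve: bright steel valve fixed to the boards: 12-sided upright body 56 to 62 mm wide, 75 mm tall, on a round flange (92 mm wide, 6 mm high); a side pipe (25 mm thick, axis 30 mm high, 33 mm nut) runs from it to +x and bends into the boards 76 mm away. Origin: underside centre, on the axis of the upright bore; z up
- bore_mouth (a point): centre of the bore's opening in the valve's top, 75 mm above the boards; axes as the valve. The edge is a lead-in cone, about 42 mm wide narrowing to 30.8 mm over 5 mm; below it the round bore is 30.8 mm wide and goes down to socket_mouth
- socket_mouth (a point): point on the bore's axis at the spindle's face, the bore's end, 40 mm above the boards; axes as the valve (it does not turn). Here begins the spindle's hex socket, 26.9 mm across flats, 18 mm deep. How the hex is clocked is unknown and not told by the joint; it repeats every 60 degrees, and the key drops in only within about 3.5 degrees of it, else it rests on the face
- spindle (a joint): how far the valve's spindle is turned shut, rad: 0 fully open, grows clockwise seen from above, solid stop at 1.2 (shut). It starts between 0 and 0.5 and resists with about 0.2 N m, staying where it is left
- key: steel hex key, 0.42 to 0.6 kg, standing upright in the block at the start: hex bar 26 mm across flats (30 over corners), 116 mm long; on top a flat-sided black T-handle 100 mm long (key's x axis), 18 mm wide (y), 26 mm high (z 116 to 142 mm). Origin: centre of the foot; z up the bar
- key_tip (a point): centre of the key's foot (same as its origin). Fully home in the socket it is 18 mm below socket_mouth
- key_grip (a point): centre of the T-handle, 129 mm above the foot, where to pinch across the 18 mm width; axes as the key
- block: fixed oak block 90 x 90 x 55 mm with an upright square hole 32 mm wide and 45 mm deep in the middle of its top, holding the key with its foot 10 mm above the boards. Origin: underside centre
- bottle0: empty green glass bottle standing, 60 mm wide, 258 mm tall, bystander. Origin: underside centre, z up
- bottle1: another such bottle
- bottle2: another such bottle
- can: flattened aluminium can, disc 66 mm wide, 12 mm thick (16 mm at its tab), bystander lying between valve and block. Origin: underside centre
- opener: flat stainless bottle opener about 125 mm long, 4 mm thick, bystander lying between valve and block. Origin: on its underside near the middle
- jar: white ceramic jar 104 mm wide, about 190 mm tall with its lid standing half open, bystander. Origin: underside centre
Not all that is in view belongs to the job. What is shaped like the key but orange is not meant.

How it is judged (in metres and radians):
On the way, in this order (a step that is already met when the one before it is completed fails the run):
1. the key is drawn out of the block (height (world z) of key_tip above 0.065 m and horizontal distance between key_tip and bore_mouth above 0.05 m), for 0.1 s.
2. the key has dropped home in the hex socket, upright (z of key_tip in the frame of socket_mouth below -0.012 m and horizontal distance between key_tip and socket_mouth below 0.004 m and angle between key's own z axis and vertical below 0.12 rad and value of joint spindle below 1 rad), for 0.2 s.
3. the spindle is turned shut, with the key still home (value of joint spindle above 1.12 rad and z of key_tip in the frame of socket_mouth below -0.012 m), for 0.2 s.
At the end, for the whole second after the job is handed in: the spindle is shut (beyond 1.12 of 1.2 rad), and the key stands released and at rest in the socket: foot more than 12 mm below socket_mouth, within 4 mm of its axis, leaning less than 0.12 rad (all of step 3 and horizontal distance between key_tip and socket_mouth below 0.004 m and angle between key's own z axis and vertical below 0.12 rad and linear speed of key below 0.02 m/s); the robot touches nothing.
It fails at once if the key is forced down: standing on the spindle's face in the bore, not yet dropped in (foot from 10 mm above to 4 mm below socket_mouth), it bears on the valve with more than 50 N (contact force between key and valve above 50 N and z of key_tip in the frame of socket_mouth between -0.004 and 0.01 m and horizontal distance between key_tip and socket_mouth below 0.01 m).
It fails at once if the key or spindle is wrenched: the contact forces between key and valve, added up, pass 90 N (contact force between key and valve above 90 N).
It fails at once if a bottle, the can, the opener or the jar is shifted by more than 30 mm or a bottle or the jar tips (distance of any of bottle0, bottle1, bottle2, can, opener, jar from where it was at the start of the episode above 0.03 m or angle between any of bottle0, bottle1, bottle2, jar's own z axis and vertical above 0.4 rad).
It also fails if it takes over 67 s, if anything falls off the work surface, if the arm or the gripper's body presses on something with over 40 N, if the wrist force passes 120 N, or if a joint passes its speed limit or range.

## Working session

There is one attempt and no reset: what is moved stays moved. The work goes in short steps, Python scripts to look and compute and a tool call to move; the robot and the scene stay as the last step left them, time stands still between calls to the robot, and variables do not carry over. Pictures are saved under pics/ and viewed, at most 10 in all, crops included, and the job is handed in when it is done.

Besides the shell and the picture viewer there is one more tool, called after "Emit:" as name(argument=value, ...) on one line, values as JSON. drive_tool: Moves the arm, as the interface text tells. Its arguments: {"type":"object","properties":{"moves":{"type":"array"},"force":{"type":"number"}},"required":["moves"]}

```bash
mkdir -p pics; ls
cat > h.py <<'E'
import numpy as np, cv2
from cell import sensors, vision, workorder, env
def cam(n):
    c=vision.read_camera(n); return c
def ray(c,u,v):
    x=(u-c["cx"])/c["fx"]; y=(v-c["cy"])/c["fy"]
    xd,yd=x,y
    for _ in range(20):
        s=1+c["k1"]*(x*x+y*y); x,y=xd/s,yd/s
    R=np.array(c["R"]);t=np.array(c["t"])
    d=R.T@np.array([x,y,1.]); return -R.T@t, d/np.linalg.norm(d)
def plane(c,u,v,z):
    o,d=ray(c,u,v); return o+d*(z-o[2])/d[2]
def tri(rays):
    A=np.zeros((3,3));b=np.zeros(3)
    for o,d in rays:
        P=np.eye(3)-np.outer(d,d);A+=P;b+=P@o
    p=np.linalg.solve(A,b); return p,[np.linalg.norm((np.eye(3)-np.outer(d,d))@(p-o)) for o,d in rays]
def proj(c,X):
    p=np.array(c["R"])@np.array(X)+np.array(c["t"]); x,y=p[:2]/p[2]; s=1+c["k1"]*(x*x+y*y)
    return np.array([c["fx"]*x*s+c["cx"],c["fy"]*y*s+c["cy"]])
def save(c,f): cv2.imwrite("pics/"+f,c["image"][:,:,::-1])
E
python3 - <<'E'
from h import *
import pickle
C={n:cam(n) for n in ("scene","side","wrist")}
pickle.dump(C,open("c0.pkl","wb"))
for n,c in C.items():
    save(c,n+"0.png"); print(n,c["fx"],c["k1"],-np.array(c["R"]).T@np.array(c["t"]),np.array(c["R"])[2])
print(sensors.get_obs())
E
```

```text
pics
scene 517.18495092238 -0.09209002707644995 [1.50022746 0.70592381 0.8776904 ] [-0.64225395 -0.5243839  -0.55904507]
side 602.0155979579991 -0.10765931891285477 [0.36324636 0.8356396  1.04561471] [ 0.20400957 -0.66173342 -0.72144922]
wrist 420.8673654699502 -0.02585744899411324 [ 0.22608448 -0.61557274  0.38320377] [-0.28931038 -0.06513061 -0.95501702]
{'time_s': 0.15, 'qpos': array([77.81283822, 18.42978219, -4.01603901, 83.1600555 ,  1.29676458,
       78.54032686, -3.25853915]), 'joint_velocities': array([ 0.08361479, -0.12766247,  0.01132336, -0.26768684,  0.00260263,
       -0.06341833, -0.01984347]), 'effort': array([ 4.70002055e-05, -4.91797614e+01, -4.04427247e-01, -3.12877643e+01,
       -6.39245496e-02,  4.04044543e-02,  1.00892998e-04]), 'tool_pos': array([ 0.14601964, -0.63296287,  0.2296968 ]), 'tool_rot': array([-1.79915154e+02,  6.65473974e-03,  1.29988813e+01]), 'force': array([ 0.14622109, -0.23413971, -0.01494166]), 'wrist_torque': array([0.05433594, 0.05054092, 0.02097377]), 'grasp_force': 0.0, 'grip_width': 0.0869538448459362}
```

View pics/scene0.png

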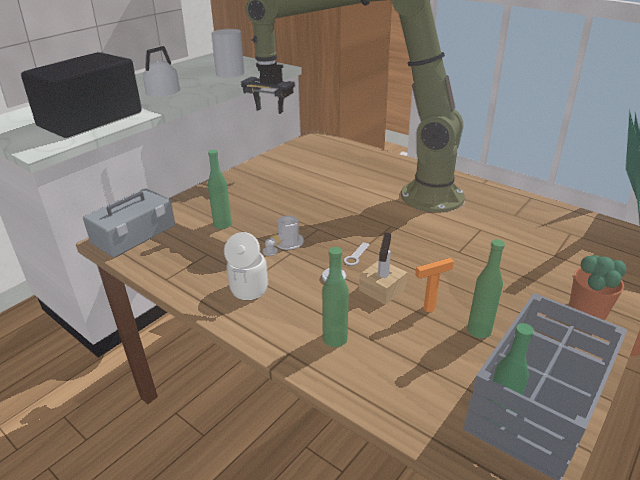

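View pics/side0.png

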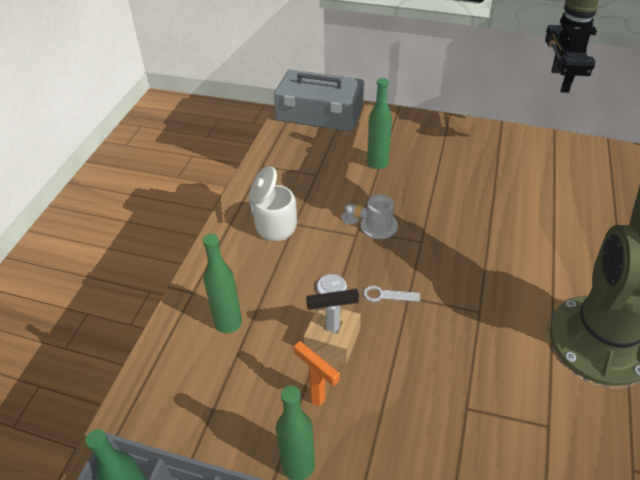

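The key is the black T: scene (385,247), side (333,299). The orange T, scene (434,268) and side (317,363), is the decoy. The toolbox handle and kettle handle are dark but far off. The valve is at scene (289,230), side (379,212). Next, one close crop montage of key and valve in both views.

Run:
```python
from h import *
import pickle
C=pickle.load(open("c0.pkl","rb"))
def crop(n,u,v): return cv2.resize(C[n]["image"][v-38:v+37,u-50:u+50],(400,300),interpolation=cv2.INTER_CUBIC)
m=np.vstack([np.hstack([crop("scene",385,260),crop("side",333,310)]),np.hstack([crop("scene",285,235),crop("side",375,215)])])
cv2.imwrite("pics/crop.png",m[:,:,::-1])
for n,(u,v) in {"scene":(385,250),"side":(333,299)}.items():
    im=C[n]["image"].astype(int); mask=((im.max(2)<60)).astype(np.uint8)
    k,l,s,ce=cv2.connectedComponentsWithStats(mask)
    for i in range(1,k):
        if s[i,4]>60 and abs(ce[i]-[u,v]).max()<40:
            pts=np.argwhere(l==i)[:,::-1].astype(np.float32); print(n,s[i],ce[i],cv2.minAreaRect(pts)); print(cv2.approxPolyDP(cv2.convexHull(pts.astype(int)),1.5,True)[:,0].tolist())
```

```text
side [307 290  51  19 627] [332.02232855 298.89154705] ((332.1199951171875, 298.8399963378906), (12.445079803466797, 50.91168975830078), 81.8698959350586)
[[357, 301], [308, 308], [308, 296], [356, 290]]
```

View pics/crop.png

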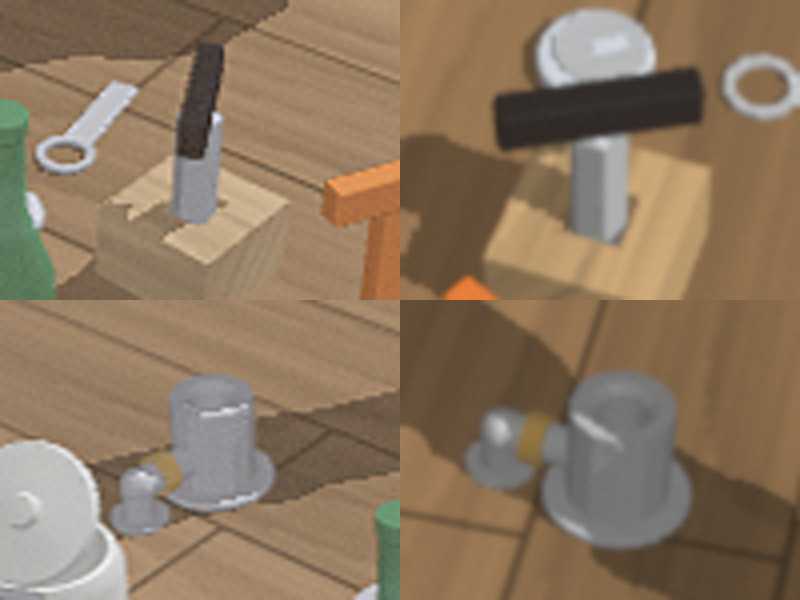

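The crop confirms the black T standing in the oak block (montage scene (200,100), side (600,108)). The valve rim centre is near scene px (288,220) and side px (381,204).

Run:
```python
from h import *
import pickle
C=pickle.load(open("c0.pkl","rb"));s,d=C["scene"],C["side"]
print("key",tri([ray(s,385,247),ray(d,332.1,298.9)]))
print("valve",tri([ray(s,287.8,220.2),ray(d,380.7,204)]),plane(s,287.8,220.2,.075),plane(d,380.7,204,.075))
L=plane(d,308,302,.129+.01);Rr=plane(d,356.5,295.5,.139);print("handle ends",L,Rr,np.degrees(np.arctan2(*(Rr-L)[[1,0]])))
for n,a,b in (("b0",(218,228),None),("jar",(249,290),(276,232)),("b2",(336,340),(227,327))):
    print(n,plane(s,*a,0),b and plane(d,*b,0))
for a in [(379,163),(297,475),(333,285),(375,293),(418,297)]: print(a,plane(d,*a,0))
# wrist cam in tool frame
from scipy.spatial.transform import Rotation as Ro
o=sensors.get_obs();w=C["wrist"];T=Ro.from_euler("xyz",o["tool_rot"],degrees=True)
print(T.inv().apply(-np.array(w["R"]).T@w["t"]-o["tool_pos"]),T.as_matrix().round(2),T.inv().apply(np.array(w["R"])))
```

```text
key (array([0.55090242, 0.14787489, 0.13941586]), [np.float64(0.0006044825611548489), np.float64(0.000604482561154806)])
valve (array([ 0.52685404, -0.2061982 ,  0.07688811]), [np.float64(0.0011234882736167284), np.float64(0.0011234882736169186)]) [ 0.52359051 -0.21005593  0.075     ] [ 0.52699639 -0.206578    0.075     ]
handle ends [0.5933925  0.16593574 0.139     ] [0.5080208  0.12671009 0.139     ] -155.3226889597882
b0 [ 0.60559842 -0.44435689  0.        ] None
jar [ 0.77137573 -0.13663719  0.        ] [ 0.76605959 -0.12341971  0.        ]
b2 [0.77993897 0.16557591 0.        ] [0.77618495 0.17316409 0.        ]
(379, 163) [ 0.57794421 -0.44833862  0.        ]
(297, 475) [0.53639728 0.44175865 0.        ]
(333, 285) [0.58819527 0.00238997 0.        ]
(375, 293) [0.49221671 0.00056537 0.        ]
(418, 297) [ 0.39807624 -0.01271497  0.        ]
[ 0.0819069   0.00083731 -0.15351789] [[ 0.97  0.22 -0.  ]
 [ 0.22 -0.97  0.  ]
 [-0.   -0.   -1.  ]] [[ 3.24782649e-04  9.99999899e-01  3.09465979e-04]
 [-9.55052763e-01  4.01921336e-04 -2.96435588e-01]
 [-2.96435682e-01 -1.99279203e-04  9.55052798e-01]]
```

Emit:
drive_tool(moves=[{"x": 14,"y": -10,"z": -5,"rz": -0.05,"fingers": -1},{"x": 42,"y": -30,"z": -10,"rz": -0.14,"fingers": -1},{"x": 79,"y": -56,"z": -20,"rz": -0.27,"fingers": -1},{"x": 121,"y": -86,"z": -20,"rz": -0.42,"fingers": -1},{"x": 163,"y": -115,"z": -20,"rz": -0.56,"fingers": -1},{"x": 205,"y": -145,"z": -20,"rz": -0.7,"fingers": -1},{"x": 248,"y": -174,"z": -20,"rz": -0.85,"fingers": -1},{"x": 290,"y": -204,"z": -20,"rz": -0.99,"fingers": -1},{"x": 332,"y": -234,"z": -20,"rz": -1.14,"fingers": -1},{"x": 374,"y": -263,"z": -20,"rz": -1.28,"fingers": -1},{"x": 411,"y": -290,"z": -20,"rz": -1.41,"fingers": -1},{"x": 439,"y": -309,"z": -20,"rz": -1.5,"fingers": -1},{"x": 458,"y": -322,"z": -20,"rz": -1.57,"fingers": -1},{"x": 467,"y": -329,"z": -20,"rz": -1.6,"fingers": -1},{"x": 467,"y": -329,"z": -20,"rz": -1.6,"fingers": -1},{"x": 467,"y": -329,"z": -20,"rz": -1.6,"fingers": -1}])

```text
invalid input at $.moves[0]: expected keys x, y, z, rx, ry, rz, fingers
```

Run:
```python
from h import *
import pickle
o=sensors.get_obs();print(o["qpos"],o["tool_pos"],o["tool_rot"],o["force"])
c=cam("wrist");save(c,"w1.png");pickle.dump((c,o),open("w1.pkl","wb"))
print(proj(c,[.527,-.206,.075]))
```

```text
[77.81283822 18.42978219 -4.01603901 83.1600555   1.29676458 78.54032686
 -3.25853915] [ 0.14601964 -0.63296287  0.2296968 ] [-1.79915154e+02  6.65473974e-03  1.29988813e+01] [ 0.14622109 -0.23413971 -0.01494166]
[-253.64545116 -557.13430821]
```

View pics/w1.png

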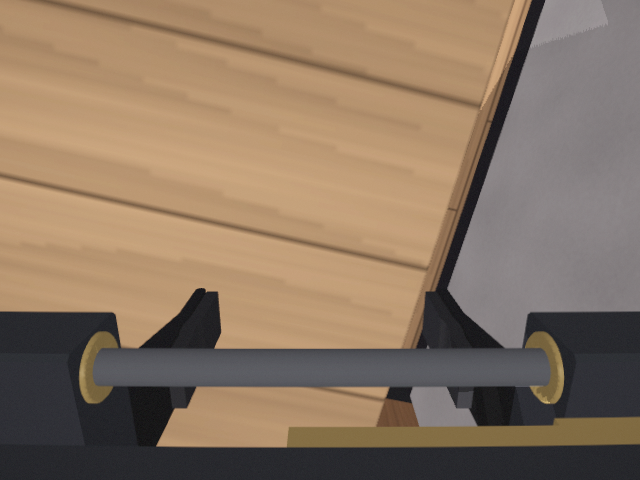

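The wrist view shows bare boards only, because the move was refused. The fingers are at (205,345) and (445,345), and a rod at row 368 hides the TCP, so the target should sit towards tool +x, higher in the picture.

Emit:
drive_tool(moves=[{"x": 14,"y": -8,"z": -10,"rx": 0,"ry": 0,"rz": -0.05,"fingers": -1},{"x": 42,"y": -23,"z": -20,"rx": 0,"ry": 0,"rz": -0.14,"fingers": -1},{"x": 79,"y": -44,"z": -40,"rx": 0,"ry": 0,"rz": -0.27,"fingers": -1},{"x": 121,"y": -67,"z": -40,"rx": 0,"ry": 0,"rz": -0.42,"fingers": -1},{"x": 163,"y": -90,"z": -40,"rx": 0,"ry": 0,"rz": -0.56,"fingers": -1},{"x": 205,"y": -114,"z": -40,"rx": 0,"ry": 0,"rz": -0.7,"fingers": -1},{"x": 248,"y": -137,"z": -40,"rx": 0,"ry": 0,"rz": -0.85,"fingers": -1},{"x": 290,"y": -161,"z": -40,"rx": 0,"ry": 0,"rz": -0.99,"fingers": -1},{"x": 332,"y": -184,"z": -40,"rx": 0,"ry": 0,"rz": -1.14,"fingers": -1},{"x": 374,"y": -208,"z": -40,"rx": 0,"ry": 0,"rz": -1.28,"fingers": -1},{"x": 411,"y": -229,"z": -40,"rx": 0,"ry": 0,"rz": -1.41,"fingers": -1},{"x": 440,"y": -244,"z": -40,"rx": 0,"ry": 0,"rz": -1.5,"fingers": -1},{"x": 460,"y": -255,"z": -40,"rx": 0,"ry": 0,"rz": -1.57,"fingers": -1},{"x": 469,"y": -260,"z": -40,"rx": 0,"ry": 0,"rz": -1.6,"fingers": -1},{"x": 469,"y": -260,"z": -40,"rx": 0,"ry": 0,"rz": -1.6,"fingers": -1},{"x": 469,"y": -260,"z": -40,"rx": 0,"ry": 0,"rz": -1.6,"fingers": -1}])

```text
time_s: 2.2
tool_pos: [0.5437, -0.2762, 0.2704]
tool_rot: [-179.9, 0.0, 104.5]
force: [-1.2, -0.1, -0.4]
grip_width: 0.0874
grasp_force: 0.0
```

Run:
```python
from h import *
import pickle
o=sensors.get_obs();print(o["qpos"],o["tool_pos"],o["tool_rot"],o["force"])
c=cam("wrist");save(c,"w2.png");pickle.dump((c,o),open("w2.pkl","wb"))
print(proj(c,[.527,-.206,.075]))
```

```text
[ 50.3341269   15.0816199  -31.57250732  84.83296995   7.95876261
  82.34499768  33.08237027] [ 0.54367267 -0.27620583  0.27039096] [-1.79939212e+02  2.82608270e-02  1.04503791e+02] [-1.18615989 -0.06306456 -0.41558156]
[323.11762442 122.64120422]
```

View pics/w2.png

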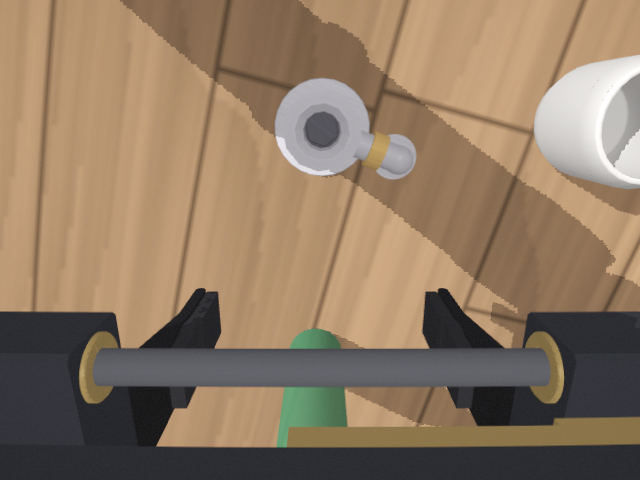

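The valve is at (322,127), with the dark bore at (322,130) and the pipe to the right at (395,155). Bottle0 is behind the rod at (315,360) and the jar at (600,120). Next I fit the rim and the dark socket.

Run:
```python
from h import *
import pickle
c,o=pickle.load(open("w2.pkl","rb"));im=c["image"]
g=cv2.cvtColor(im,cv2.COLOR_RGB2GRAY)
sub=im[100:160,292:352]; cv2.imwrite("pics/bore.png",cv2.resize(sub,(600,600),interpolation=cv2.INTER_CUBIC)[:,:,::-1])
print(g[129,270:375:2].tolist())
for th in (75,90,110,130):
    k,l,s,ce=cv2.connectedComponentsWithStats((g[90:170,280:365]<th).astype(np.uint8))
    i=l[39,42]
    if i:
        cs,_=cv2.findContours((l==i).astype(np.uint8),cv2.RETR_EXTERNAL,cv2.CHAIN_APPROX_NONE)
        p=ce[i]+[280,90];print(th,s[i],p,cv2.fitEllipse(max(cs,key=len)),[plane(c,*p,z)[:2].round(4) for z in (.04,.07,.075)])
```

```text
[115, 111, 119, 173, 174, 173, 174, 175, 175, 173, 173, 174, 171, 159, 159, 158, 153, 108, 80, 84, 86, 86, 82, 85, 86, 86, 86, 90, 89, 86, 85, 86, 85, 81, 86, 134, 158, 157, 157, 163, 174, 173, 173, 174, 175, 173, 177, 177, 177, 161, 80, 92, 111]
90 [ 25  22  34  36 908] [321.6222467  129.48017621] ((41.56623840332031, 39.4234619140625), (32.88925552368164, 33.77449417114258), 2.46852707862854) [array([ 0.5275, -0.2128]), array([ 0.5272, -0.2116]), array([ 0.5272, -0.2114])]
110 [ 24  22  36  36 988] [321.73785425 129.41700405] ((41.73716735839844, 39.42658233642578), (34.44985580444336, 34.743064880371094), 165.6490020751953) [array([ 0.5276, -0.2127]), array([ 0.5273, -0.2116]), array([ 0.5273, -0.2114])]
130 [  23   21   38   37 1055] [321.62369668 129.42748815] ((41.61860656738281, 39.42329025268555), (35.737510681152344, 35.82371139526367), 77.71234130859375) [array([ 0.5275, -0.2128]), array([ 0.5272, -0.2116]), array([ 0.5272, -0.2114])]
```

View pics/bore.png

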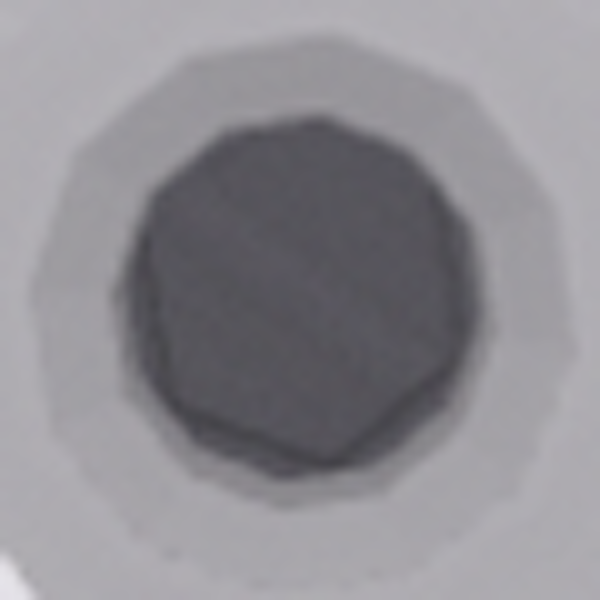

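Emit:
drive_tool(moves=[{"x": 10,"y": 5,"z": 0,"rx": 0,"ry": 0,"rz": -0.08,"fingers": -1},{"x": 30,"y": 13,"z": 0,"rx": 0,"ry": 0,"rz": -0.23,"fingers": -1},{"x": 50,"y": 22,"z": 0,"rx": 0,"ry": 0,"rz": -0.4,"fingers": -1},{"x": 70,"y": 31,"z": 0,"rx": 0,"ry": 0,"rz": -0.57,"fingers": -1},{"x": 90,"y": 40,"z": 0,"rx": 0,"ry": 0,"rz": -0.74,"fingers": -1},{"x": 110,"y": 48,"z": 0,"rx": 0,"ry": 0,"rz": -0.91,"fingers": -1},{"x": 130,"y": 57,"z": 0,"rx": 0,"ry": 0,"rz": -1.08,"fingers": -1},{"x": 150,"y": 66,"z": 0,"rx": 0,"ry": 0,"rz": -1.25,"fingers": -1},{"x": 170,"y": 75,"z": 0,"rx": 0,"ry": 0,"rz": -1.42,"fingers": -1},{"x": 190,"y": 83,"z": 0,"rx": 0,"ry": 0,"rz": -1.57,"fingers": -1},{"x": 205,"y": 90,"z": 0,"rx": 0,"ry": 0,"rz": -1.7,"fingers": -1},{"x": 210,"y": 92,"z": 0,"rx": 0,"ry": 0,"rz": -1.75,"fingers": -1},{"x": 210,"y": 92,"z": 0,"rx": 0,"ry": 0,"rz": -1.75,"fingers": -1},{"x": 210,"y": 92,"z": 0,"rx": 0,"ry": 0,"rz": -1.75,"fingers": -1}])

```text
time_s: 4.0
tool_pos: [0.5803, -0.0494, 0.2705]
tool_rot: [-180.0, -0.0, -155.2]
force: [0.6, -1.2, -0.3]
grip_width: 0.0868
grasp_force: 0.0
```

```bash
cat >> h.py <<'E'
def bore(c,p):
    g=cv2.cvtColor(c["image"],cv2.COLOR_RGB2GRAY);u,v=np.round(p).astype(int)
    sub=g[v-45:v+45,u-45:u+45]; out=[]
    for th in (95,110,125):
        k,l,s,ce=cv2.connectedComponentsWithStats((sub<th).astype(np.uint8))
        ok=[i for i in range(1,k) if 300<s[i,4]<2500 and abs(ce[i]-45).max()<14]
        out+=[(th,s[i,2:5].tolist(),(ce[i]+[u-45,v-45]).round(2)) for i in ok]
    return out
E
python3 - <<'E'
from h import *
import pickle
o=sensors.get_obs();print(o["qpos"].round(1),o["tool_pos"],o["tool_rot"])
c=cam("wrist");save(c,"w3.png");pickle.dump((c,o),open("w3.pkl","wb"))
c2=pickle.load(open("w2.pkl","rb"))[0]
p=proj(c,[.527,-.2116,.07]);b=bore(c,p);print(p,b)
for x in b: print(tri([ray(c2,321.7,129.4),ray(c,*x[2])]))
E
```

```text
[ 45.1  15.  -51.1  88.2  11.8  82.4 108.2] [ 0.58032739 -0.04936082  0.27050641] [-1.79965097e+02 -2.76259477e-02 -1.55218421e+02]
[163.52159035  66.06451708] [(95, [25, 36, 679], array([168.97,  67.94])), (110, [38, 41, 1020], array([164.28,  64.73])), (125, [40, 42, 1307], array([162.22,  65.69]))]
(array([ 0.52737183, -0.21211585,  0.05586741]), [np.float64(4.176967934896132e-05), np.float64(4.176967934894263e-05)])
(array([ 0.52658404, -0.21170123,  0.06881825]), [np.float64(0.0007052687215903229), np.float64(0.0007052687215902533)])
(array([ 0.52710777, -0.21145305,  0.07319078]), [np.float64(0.0001322127758428346), np.float64(0.00013221277584301127)])
```

Emit:
drive_tool(moves=[{"x": -8,"y": 12,"z": 0,"rx": 0,"ry": 0,"rz": 0,"fingers": -1},{"x": -28,"y": 42,"z": 0,"rx": 0,"ry": 0,"rz": 0,"fingers": -1},{"x": -54,"y": 82,"z": 0,"rx": 0,"ry": 0,"rz": 0,"fingers": -1},{"x": -82,"y": 124,"z": 0,"rx": 0,"ry": 0,"rz": 0,"fingers": -1},{"x": -106,"y": 160,"z": 0,"rx": 0,"ry": 0,"rz": 0,"fingers": -1},{"x": -122,"y": 183,"z": 0,"rx": 0,"ry": 0,"rz": 0,"fingers": -1},{"x": -127,"y": 191,"z": 0,"rx": 0,"ry": 0,"rz": 0,"fingers": -1},{"x": -127,"y": 191,"z": 0,"rx": 0,"ry": 0,"rz": 0,"fingers": -1},{"x": -127,"y": 191,"z": 0,"rx": 0,"ry": 0,"rz": 0,"fingers": -1}])

```text
time_s: 5.18
tool_pos: [0.6155, 0.1768, 0.2704]
tool_rot: [-179.9, -0.0, -155.2]
force: [0.6, 0.1, 0.3]
grip_width: 0.087
grasp_force: 0.0
```

Run:
```python
from h import *
import pickle
o=sensors.get_obs();print(o["qpos"].round(1),o["tool_pos"],o["tool_rot"])
c=cam("wrist");save(c,"w4.png");pickle.dump((c,o),open("w4.pkl","wb"))
print(proj(c,[.551,.148,.15]))
im=c["image"].astype(int);m=(im.max(2)<70).astype(np.uint8)
k,l,s,ce=cv2.connectedComponentsWithStats(m)
for i in range(1,k):
    if s[i,4]>400:
        pts=np.argwhere(l==i)[:,::-1].astype(np.int32);print(s[i],ce[i],cv2.minAreaRect(pts),cv2.approxPolyDP(cv2.convexHull(pts),2.5,True)[:,0].tolist() if s[i,4]<9000 else '')
```

```text
[ 20.8  24.5 -53.6  79.7  19.6  85.5  83. ] [0.61548369 0.1767894  0.2704456 ] [-1.79936688e+02 -2.80180690e-02 -1.55202919e+02]
[324.1958773 129.9184162]
[ 304   41   29  163 4411] [318.59918386 120.88143278] ((318.0, 122.0), (162.0, 28.0), 90.0) [[327, 203], [307, 201], [306, 42], [327, 41], [332, 46], [332, 199]]
[ 140  288   81   61 2781] [191.40201366 324.69435455] ((180.0, 318.0), (60.0, 80.0), 90.0) [[216, 292], [220, 333], [213, 348], [140, 347], [197, 289]]
[ 423  288   80   61 2794] [451.33786686 324.84037223] ((462.5, 318.0), (79.0, 60.0), 0.0) [[502, 347], [430, 348], [423, 333], [426, 292], [446, 289]]
[ 447  311  193  115 8060] [551.55483871 365.98957816] ((549.7942504882812, 362.1824951171875), (100.48497009277344, 200.8199462890625), 49.460845947265625) [[639, 312], [639, 352], [552, 424], [478, 425], [456, 407], [447, 387], [530, 313]]
[    0   312   640   168 31623] [243.81409101 435.90832622] ((319.5, 395.5), (167.0, 639.0), 90.0)
```

View pics/w4.png

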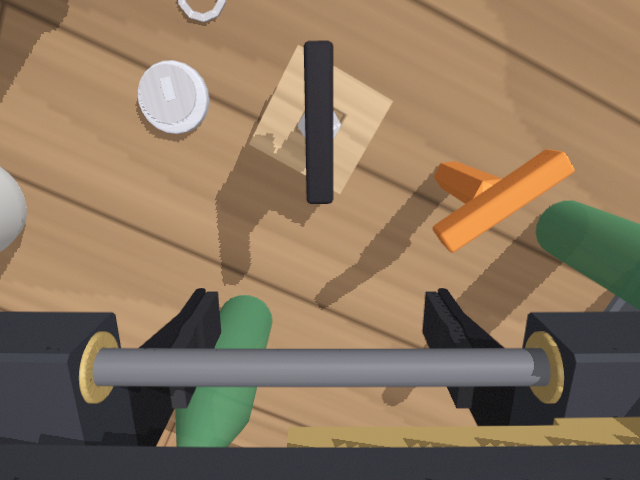

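The black handle spans cols 304-332 and rows 41-203, upright in the picture, so tool x is already along it. The orange decoy is at (505,200), clear of the fingers' path. The can is at (173,97) and bottles are at (225,370) and (600,240).

Run:
```python
from h import *
import pickle
c,o=pickle.load(open("w4.pkl","rb"));C=pickle.load(open("c0.pkl","rb"))
k=plane(c,318,121.8,.148);print(k,plane(c,318,42,.152),plane(c,318,203,.152))
a=[tri([ray(c,318,121.8),ray(C["side"],332.1,298.9),ray(C["scene"],385,247)]),tri([ray(c,318,121.8),ray(C["side"],332.1,298.9)])];print(a)
from scipy.spatial.transform import Rotation as Ro
T=Ro.from_euler("xyz",o["tool_rot"],degrees=True)
print("shift mm",T.inv().apply(np.append(k[:2],.137)-o["tool_pos"])*1e3)
for p in ((440,235),(560,160)): print("decoy",T.inv().apply(plane(c,*p,.14)-np.append(k[:2],.137))*1e3)
print(proj(c,np.append(k[:2],.055)))
```

```text
[0.54819321 0.14238677 0.148     ] [0.50649288 0.12324309 0.152     ] [0.59494222 0.16392123 0.152     ]
[(array([0.54939407, 0.14485251, 0.13702765]), [np.float64(0.0026204118310425), np.float64(0.002123962472788903), np.float64(0.0022568389707828215)]), (array([0.5502744 , 0.14283384, 0.13429387]), [np.float64(0.0018050852934997736), np.float64(0.0018050852935000302)])]
shift mm [ 75.44961822  -2.86114961 133.48575335]
decoy [-76.85375801  85.74009817  -3.13232753]
decoy [-24.2378018  162.56726296  -3.19149231]
[318.91521735 119.25378455]
```

Emit:
drive_tool(moves=[{"x": 10,"y": 0,"z": 0,"rx": 0,"ry": 0,"rz": 0,"fingers": -1},{"x": 40,"y": -2,"z": 0,"rx": 0,"ry": 0,"rz": 0,"fingers": -1},{"x": 65,"y": -3,"z": 0,"rx": 0,"ry": 0,"rz": 0,"fingers": -1},{"x": 73,"y": -3,"z": 10,"rx": 0,"ry": 0,"rz": 0,"fingers": -1},{"x": 73,"y": -3,"z": 35,"rx": 0,"ry": 0,"rz": 0,"fingers": -1},{"x": 73,"y": -3,"z": 65,"rx": 0,"ry": 0,"rz": 0,"fingers": -1},{"x": 73,"y": -3,"z": 95,"rx": 0,"ry": 0,"rz": 0,"fingers": -1},{"x": 73,"y": -3,"z": 118,"rx": 0,"ry": 0,"rz": 0,"fingers": -1},{"x": 73,"y": -3,"z": 130,"rx": 0,"ry": 0,"rz": 0,"fingers": -1},{"x": 73,"y": -3,"z": 133,"rx": 0,"ry": 0,"rz": 0,"fingers": -1},{"x": 73,"y": -3,"z": 133,"rx": 0,"ry": 0,"rz": 0,"fingers": -1},{"x": 73,"y": -3,"z": 133,"rx": 0,"ry": 0,"rz": 0,"fingers": -1}])

```text
time_s: 6.72
tool_pos: [0.5508, 0.1453, 0.1384]
tool_rot: [-180.0, 0.1, -155.1]
force: [0.1, -0.2, -0.6]
grip_width: 0.087
grasp_force: 0.0
```

Emit:
drive_tool(moves=[{"x": 0,"y": 0,"z": 0,"rx": 0,"ry": 0,"rz": 0,"fingers": 1},{"x": 0,"y": 0,"z": 0,"rx": 0,"ry": 0,"rz": 0,"fingers": 1},{"x": 0,"y": 0,"z": 0,"rx": 0,"ry": 0,"rz": 0,"fingers": 1},{"x": 0,"y": 0,"z": 0,"rx": 0,"ry": 0,"rz": 0,"fingers": 1},{"x": 0,"y": 0,"z": 0,"rx": 0,"ry": 0,"rz": 0,"fingers": 1},{"x": 0,"y": 0,"z": 0,"rx": 0,"ry": 0,"rz": 0,"fingers": 1},{"x": 0,"y": 0,"z": 0,"rx": 0,"ry": 0,"rz": 0,"fingers": 1},{"x": 0,"y": 0,"z": 0,"rx": 0,"ry": 0,"rz": 0,"fingers": 1},{"x": 0,"y": 0,"z": 0,"rx": 0,"ry": 0,"rz": 0,"fingers": 1},{"x": 0,"y": 0,"z": 0,"rx": 0,"ry": 0,"rz": 0,"fingers": 1}], force=30)

```text
time_s: 7.98
tool_pos: [0.5502, 0.145, 0.1375]
tool_rot: [-180.0, -0.0, -155.1]
force: [1.1, -0.5, -0.6]
grip_width: 0.0179
grasp_force: 30.0
```

Emit:
drive_tool(moves=[{"x": 0,"y": 0,"z": -3,"rx": 0,"ry": 0,"rz": 0,"fingers": 1},{"x": 0,"y": 0,"z": -12,"rx": 0,"ry": 0,"rz": 0,"fingers": 1},{"x": 0,"y": 0,"z": -26,"rx": 0,"ry": 0,"rz": 0,"fingers": 1},{"x": 0,"y": 0,"z": -42,"rx": 0,"ry": 0,"rz": 0,"fingers": 1},{"x": 0,"y": 0,"z": -58,"rx": 0,"ry": 0,"rz": 0,"fingers": 1},{"x": 0,"y": 0,"z": -74,"rx": 0,"ry": 0,"rz": 0,"fingers": 1},{"x": 0,"y": 0,"z": -90,"rx": 0,"ry": 0,"rz": 0,"fingers": 1},{"x": 0,"y": 0,"z": -102,"rx": 0,"ry": 0,"rz": 0,"fingers": 1},{"x": 0,"y": 0,"z": -108,"rx": 0,"ry": 0,"rz": 0,"fingers": 1},{"x": 0,"y": 0,"z": -110,"rx": 0,"ry": 0,"rz": 0,"fingers": 1},{"x": 0,"y": 0,"z": -110,"rx": 0,"ry": 0,"rz": 0,"fingers": 1}])

```text
time_s: 9.35
tool_pos: [0.55, 0.145, 0.2471]
tool_rot: [180.0, -0.0, -155.1]
force: [-0.0, -0.8, -4.4]
grip_width: 0.0177
grasp_force: 30.0
```

Emit:
drive_tool(moves=[{"x": 5,"y": -8,"z": 0,"rx": 0,"ry": 0,"rz": 0,"fingers": 1},{"x": 15,"y": -27,"z": 0,"rx": 0,"ry": 0,"rz": 0,"fingers": 1},{"x": 30,"y": -55,"z": 0,"rx": 0,"ry": 0,"rz": 0,"fingers": 1},{"x": 47,"y": -87,"z": 0,"rx": 0,"ry": 0,"rz": 0,"fingers": 1},{"x": 65,"y": -119,"z": 0,"rx": 0,"ry": 0,"rz": 0,"fingers": 1},{"x": 83,"y": -152,"z": 0,"rx": 0,"ry": 0,"rz": 0,"fingers": 1},{"x": 101,"y": -185,"z": 0,"rx": 0,"ry": 0,"rz": 0,"fingers": 1},{"x": 119,"y": -218,"z": 0,"rx": 0,"ry": 0,"rz": 0,"fingers": 1},{"x": 136,"y": -250,"z": 0,"rx": 0,"ry": 0,"rz": 0,"fingers": 1},{"x": 152,"y": -279,"z": 0,"rx": 0,"ry": 0,"rz": 0,"fingers": 1},{"x": 164,"y": -301,"z": 0,"rx": 0,"ry": 0,"rz": 0,"fingers": 1},{"x": 170,"y": -312,"z": 0,"rx": 0,"ry": 0,"rz": 0,"fingers": 1},{"x": 171,"y": -314,"z": 0,"rx": 0,"ry": 0,"rz": 0,"fingers": 1},{"x": 171,"y": -314,"z": 0,"rx": 0,"ry": 0,"rz": 0,"fingers": 1},{"x": 171,"y": -314,"z": 0,"rx": 0,"ry": 0,"rz": 0,"fingers": 1}])

```text
time_s: 11.22
tool_pos: [0.5279, -0.2101, 0.2477]
tool_rot: [180.0, 0.0, -154.9]
force: [-1.0, 0.3, -5.1]
grip_width: 0.0178
grasp_force: 30.0
```

Run:
```python
from h import *
import pickle
o=sensors.get_obs();print(o["qpos"].round(1),o["tool_pos"],o["tool_rot"],o["force"],o["wrist_torque"],o["grip_width"])
C={n:cam(n) for n in ("scene","side")}
pickle.dump((C,o),open("c5.pkl","wb"))
tip=np.append(o["tool_pos"][:2],.12)
r=[]
for n in C:
    p=proj(C[n],tip).round().astype(int); print(n,p,proj(C[n],[.527,-.2116,.075]))
    r.append(cv2.resize(C[n]["image"][p[1]-50:p[1]+50,p[0]-33:p[0]+33],(396,600),interpolation=cv2.INTER_CUBIC))
cv2.imwrite("pics/ins.png",np.hstack(r)[:,:,::-1])
```

```text
[ 58.4  12.1 -45.1  92.4   8.7  79.1 127.4] [ 0.5279106  -0.21010791  0.24768781] [ 1.79991384e+02  1.84022593e-02 -1.54929176e+02] [-1.01314008  0.25470476 -5.08901604] [ 0.10007818 -0.15153598  0.01845107] 0.017821045885279864
scene [286 208] [286.66475081 220.50739628]
side [382 189] [381.13110631 202.60959374]
```

View pics/ins.png

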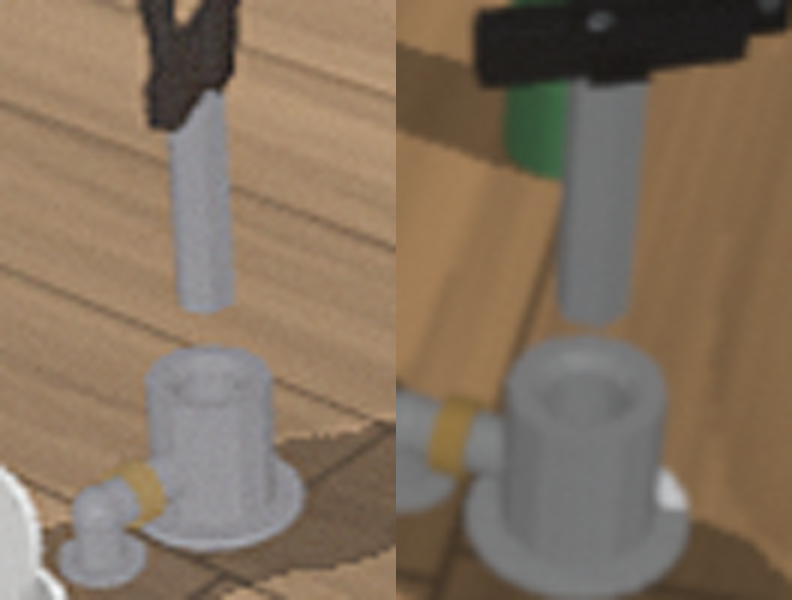

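The key hangs upright above the valve. In the montage its foot is at (207,302) scene and (593,315) side, and the bore is at (210,380) and (585,385), aligned to about 1 mm. I lower it to just above the cone and measure the offset.

Emit:
drive_tool(moves=[{"x": 0,"y": 0,"z": 5,"rx": 0,"ry": 0,"rz": 0,"fingers": 1},{"x": 0,"y": 0,"z": 15,"rx": 0,"ry": 0,"rz": 0,"fingers": 1},{"x": 0,"y": 0,"z": 25,"rx": 0,"ry": 0,"rz": 0,"fingers": 1},{"x": 0,"y": 0,"z": 35,"rx": 0,"ry": 0,"rz": 0,"fingers": 1},{"x": 0,"y": 0,"z": 40,"rx": 0,"ry": 0,"rz": 0,"fingers": 1},{"x": 0,"y": 0,"z": 40,"rx": 0,"ry": 0,"rz": 0,"fingers": 1},{"x": 0,"y": 0,"z": 40,"rx": 0,"ry": 0,"rz": 0,"fingers": 1}])

```text
time_s: 12.2
tool_pos: [0.5278, -0.2118, 0.2079]
tool_rot: [-180.0, 0.0, -155.1]
force: [0.6, 0.1, -4.6]
grip_width: 0.0179
grasp_force: 30.0
```

Run:
```python
from h import *
import pickle
o=sensors.get_obs();print(o["tool_pos"],o["tool_rot"],o["force"])
P=o["tool_pos"];V=np.array([.527,-.2116])
def edges(g,c,axis,z,half):
    # subpixel mid of the object's silhouette at height z around axis, along the image row
    u,v=proj(c,np.append(axis,z)); x=np.arange(u-22,u+22,.25)
    row=cv2.remap(g,x[None].astype(np.float32),np.full((1,len(x)),v,np.float32),cv2.INTER_LINEAR)[0]
    return u,v,x,row
for n in ("scene","side"):
    c=cam(n);hsv=cv2.cvtColor(c["image"],cv2.COLOR_RGB2HSV);s=cv2.GaussianBlur(hsv[:,:,1],(3,3),0).astype(np.float32)
    for nm,ax,zs in (("bar",P[:2],(.09,.095,.1,.105,.11,.115,.12,.125,.13)),("body",V,(.05,.055,.06,.065,.07,.072))):
        R=[]
        for z in zs:
            u,v,x,row=edges(s,c,ax,z,0)
            m=row<60; i=len(x)//2
            if not m[i]: continue
            a=i
            while a>0 and m[a]:a-=1
            b=i
            while b<len(x)-1 and m[b]:b+=1
            R.append(((x[a]+x[b])/2-u,x[b]-x[a]))
        print(n,nm,np.round(R,1).tolist())
    # px per mm in x,y
    q=proj(c,[*V,.075]);print(n,[(proj(c,np.append(V+d,.075))-q).round(2) for d in ([.001,0],[0,.001])])
```

```text
[ 0.52779287 -0.21176394  0.20791625] [-1.79966065e+02  2.41427062e-02 -1.55063093e+02] [ 0.59535181  0.05968733 -4.6159238 ]
scene bar [[1.5, 15.0], [0.9, 11.2], [0.8, 10.5], [0.9, 10.8], [0.8, 10.5], [0.8, 10.5], [0.8, 10.5], [0.9, 10.8], [0.9, 10.8]]
scene body [[0.6, 22.2], [0.6, 22.2], [0.5, 22.0], [0.5, 22.0], [0.6, 22.2], [0.6, 22.2]]
scene [array([-0.22,  0.14]), array([0.25, 0.1 ])]
side bar [[-1.4, 21.8], [-1.5, 17.5], [-0.9, 13.8], [-0.6, 12.8], [-0.5, 12.5], [-0.6, 12.8], [-0.6, 12.8], [-0.6, 12.8], [-0.5, 13.0]]
side body [[-3.5, 32.5], [-3.2, 32.0], [-1.4, 28.8], [-0.8, 27.5], [-0.9, 27.2], [-0.9, 27.2]]
side [array([-0.41, -0.07]), array([-0.09,  0.28])]
```

Key and bore agree to about 0.3 mm. Lowering gently into the bore.

Emit:
drive_tool(moves=[{"x": 0,"y": 0,"z": 2,"rx": 0,"ry": 0,"rz": 0,"fingers": 1},{"x": 0,"y": 0,"z": 4,"rx": 0,"ry": 0,"rz": 0,"fingers": 1},{"x": 0,"y": 0,"z": 6,"rx": 0,"ry": 0,"rz": 0,"fingers": 1},{"x": 0,"y": 0,"z": 8,"rx": 0,"ry": 0,"rz": 0,"fingers": 1},{"x": 0,"y": 0,"z": 10,"rx": 0,"ry": 0,"rz": 0,"fingers": 1},{"x": 0,"y": 0,"z": 11,"rx": 0,"ry": 0,"rz": 0,"fingers": 1},{"x": 0,"y": 0,"z": 12,"rx": 0,"ry": 0,"rz": 0,"fingers": 1},{"x": 0,"y": 0,"z": 12,"rx": 0,"ry": 0,"rz": 0,"fingers": 1}])

```text
time_s: 13.3
tool_pos: [0.5275, -0.2117, 0.1955]
tool_rot: [-180.0, -0.0, -155.1]
force: [-0.2, 0.0, -5.3]
grip_width: 0.0178
grasp_force: 30.0
```

Emit:
drive_tool(moves=[{"x": 0,"y": 0,"z": 2,"rx": 0,"ry": 0,"rz": 0,"fingers": 1},{"x": 0,"y": 0,"z": 4,"rx": 0,"ry": 0,"rz": 0,"fingers": 1},{"x": 0,"y": 0,"z": 6,"rx": 0,"ry": 0,"rz": 0,"fingers": 1},{"x": 0,"y": 0,"z": 6,"rx": 0,"ry": 0,"rz": 0,"fingers": 1}])

```text
time_s: 13.8
tool_pos: [0.5273, -0.2117, 0.1893]
tool_rot: [180.0, -0.0, -155.1]
force: [0.1, 0.9, -4.3]
grip_width: 0.0176
grasp_force: 30.0
```

Emit:
drive_tool(moves=[{"x": 0,"y": 0,"z": 2,"rx": 0,"ry": 0,"rz": 0,"fingers": 1},{"x": 0,"y": 0,"z": 4,"rx": 0,"ry": 0,"rz": 0,"fingers": 1},{"x": 0,"y": 0,"z": 6,"rx": 0,"ry": 0,"rz": 0,"fingers": 1},{"x": 0,"y": 0,"z": 8,"rx": 0,"ry": 0,"rz": 0,"fingers": 1},{"x": 0,"y": 0,"z": 8,"rx": 0,"ry": 0,"rz": 0,"fingers": 1}])

```text
time_s: 14.42
tool_pos: [0.5274, -0.2117, 0.1813]
tool_rot: [180.0, -0.0, -155.1]
force: [-0.6, -0.5, -3.6]
grip_width: 0.0176
grasp_force: 30.0
```

Emit:
drive_tool(moves=[{"x": 0,"y": 0,"z": 2,"rx": 0,"ry": 0,"rz": 0,"fingers": 1},{"x": 0,"y": 0,"z": 4,"rx": 0,"ry": 0,"rz": 0,"fingers": 1},{"x": 0,"y": 0,"z": 6,"rx": 0,"ry": 0,"rz": 0,"fingers": 1},{"x": 0,"y": 0,"z": 8,"rx": 0,"ry": 0,"rz": 0,"fingers": 1},{"x": 0,"y": 0,"z": 10,"rx": 0,"ry": 0,"rz": 0,"fingers": 1},{"x": 0,"y": 0,"z": 10,"rx": 0,"ry": 0,"rz": 0,"fingers": 1}])

```text
time_s: 15.18
tool_pos: [0.5274, -0.2116, 0.1713]
tool_rot: [180.0, -0.0, -155.1]
force: [-0.0, -0.4, -4.2]
grip_width: 0.0179
grasp_force: 30.0
```

Emit:
drive_tool(moves=[{"x": 0,"y": 0,"z": 1,"rx": 0,"ry": 0,"rz": 0,"fingers": 1},{"x": 0,"y": 0,"z": 2,"rx": 0,"ry": 0,"rz": 0,"fingers": 1},{"x": 0,"y": 0,"z": 2,"rx": 0,"ry": 0,"rz": 0,"fingers": 1}])

```text
time_s: 15.55
tool_pos: [0.5274, -0.2117, 0.1695]
tool_rot: [180.0, -0.0, -155.1]
force: [0.1, -0.6, -4.8]
grip_width: 0.0179
grasp_force: 30.0
```

Emit:
drive_tool(moves=[{"x": 0,"y": 0,"z": 1,"rx": 0,"ry": 0,"rz": 0,"fingers": 1},{"x": 0,"y": 0,"z": 1.5,"rx": 0,"ry": 0,"rz": 0,"fingers": 1},{"x": 0,"y": 0,"z": 1.5,"rx": 0,"ry": 0,"rz": 0,"fingers": 1}])

```text
time_s: 15.92
tool_pos: [0.5275, -0.2117, 0.168]
tool_rot: [180.0, -0.0, -155.1]
force: [-0.5, 0.4, -4.6]
grip_width: 0.0183
grasp_force: 30.0
```

Emit:
drive_tool(moves=[{"x": 0,"y": 0,"z": 1,"rx": 0,"ry": 0,"rz": 0,"fingers": 1},{"x": 0,"y": 0,"z": 1,"rx": 0,"ry": 0,"rz": 0,"fingers": 1}])

```text
time_s: 16.18
tool_pos: [0.5275, -0.2117, 0.1669]
tool_rot: [180.0, -0.0, -155.1]
force: [-0.5, 0.1, -4.8]
grip_width: 0.0181
grasp_force: 30.0
```

Emit:
drive_tool(moves=[{"x": 0,"y": 0,"z": 1,"rx": 0,"ry": 0,"rz": 0,"fingers": 1},{"x": 0,"y": 0,"z": 1,"rx": 0,"ry": 0,"rz": 0,"fingers": 1}])

```text
time_s: 16.42
tool_pos: [0.5274, -0.2117, 0.1659]
tool_rot: [180.0, -0.0, -155.1]
force: [0.2, 0.1, -3.9]
grip_width: 0.0176
grasp_force: 30.0
```

Emit:
drive_tool(moves=[{"x": 0,"y": 0,"z": 1,"rx": 0,"ry": 0,"rz": 0,"fingers": 1},{"x": 0,"y": 0,"z": 1,"rx": 0,"ry": 0,"rz": 0,"fingers": 1}])

```text
time_s: 16.68
tool_pos: [0.5274, -0.2117, 0.1649]
tool_rot: [180.0, -0.0, -155.1]
force: [0.3, 0.5, -4.8]
grip_width: 0.0178
grasp_force: 30.0
```

Emit:
drive_tool(moves=[{"x": 0,"y": 0,"z": 1,"rx": 0,"ry": 0,"rz": 0,"fingers": 1},{"x": 0,"y": 0,"z": 1,"rx": 0,"ry": 0,"rz": 0,"fingers": 1}])

```text
time_s: 16.92
tool_pos: [0.5274, -0.2117, 0.1639]
tool_rot: [180.0, -0.0, -155.1]
force: [0.4, 0.5, -4.2]
grip_width: 0.0177
grasp_force: 30.0
```

Emit:
drive_tool(moves=[{"x": 0,"y": 0,"z": 1,"rx": 0,"ry": 0,"rz": 0,"fingers": 1},{"x": 0,"y": 0,"z": 2,"rx": 0,"ry": 0,"rz": 0,"fingers": 1},{"x": 0,"y": 0,"z": 2,"rx": 0,"ry": 0,"rz": 0,"fingers": 1}])

```text
time_s: 17.3
tool_pos: [0.5274, -0.2116, 0.1619]
tool_rot: [180.0, -0.0, -155.1]
force: [-0.1, -0.4, -4.6]
grip_width: 0.0177
grasp_force: 30.0
```

Emit:
drive_tool(moves=[{"x": 0,"y": 0,"z": 1,"rx": 0,"ry": 0,"rz": 0,"fingers": 1},{"x": 0,"y": 0,"z": 2,"rx": 0,"ry": 0,"rz": 0,"fingers": 1},{"x": 0,"y": 0,"z": 2,"rx": 0,"ry": 0,"rz": 0,"fingers": 1}])

```text
time_s: 17.68
tool_pos: [0.5274, -0.2117, 0.1599]
tool_rot: [180.0, -0.0, -155.1]
force: [0.2, 0.6, -3.5]
grip_width: 0.0176
grasp_force: 30.0
```

The key is already 7 mm past the face with no reaction, so it went straight into the socket. The clocking read from the picture was right. Continuing gently.

Emit:
drive_tool(moves=[{"x": 0,"y": 0,"z": 1,"rx": 0,"ry": 0,"rz": 0,"fingers": 1},{"x": 0,"y": 0,"z": 2,"rx": 0,"ry": 0,"rz": 0,"fingers": 1},{"x": 0,"y": 0,"z": 3,"rx": 0,"ry": 0,"rz": 0,"fingers": 1},{"x": 0,"y": 0,"z": 4,"rx": 0,"ry": 0,"rz": 0,"fingers": 1},{"x": 0,"y": 0,"z": 4,"rx": 0,"ry": 0,"rz": 0,"fingers": 1}])

```text
time_s: 18.3
tool_pos: [0.5274, -0.2117, 0.1559]
tool_rot: [180.0, -0.0, -155.1]
force: [0.3, 0.3, -4.7]
grip_width: 0.0182
grasp_force: 30.0
```

Emit:
drive_tool(moves=[{"x": 0,"y": 0,"z": 1,"rx": 0,"ry": 0,"rz": 0,"fingers": 1},{"x": 0,"y": 0,"z": 2,"rx": 0,"ry": 0,"rz": 0,"fingers": 1},{"x": 0,"y": 0,"z": 3,"rx": 0,"ry": 0,"rz": 0,"fingers": 1},{"x": 0,"y": 0,"z": 4,"rx": 0,"ry": 0,"rz": 0,"fingers": 1},{"x": 0,"y": 0,"z": 4,"rx": 0,"ry": 0,"rz": 0,"fingers": 1}])

```text
time_s: 18.92
tool_pos: [0.5275, -0.2117, 0.1519]
tool_rot: [180.0, -0.0, -155.1]
force: [0.4, -0.7, -3.8]
grip_width: 0.0178
grasp_force: 30.0
```

Emit:
drive_tool(moves=[{"x": 0,"y": 0,"z": 1,"rx": 0,"ry": 0,"rz": 0,"fingers": 1},{"x": 0,"y": 0,"z": 1.5,"rx": 0,"ry": 0,"rz": 0,"fingers": 1},{"x": 0,"y": 0,"z": 1.5,"rx": 0,"ry": 0,"rz": 0,"fingers": 1}])

```text
time_s: 19.3
tool_pos: [0.5275, -0.2117, 0.1505]
tool_rot: [180.0, -0.0, -155.1]
force: [0.1, -0.2, -4.0]
grip_width: 0.0177
grasp_force: 30.0
```

Emit:
drive_tool(moves=[{"x": 0,"y": 0,"z": 0.5,"rx": 0,"ry": 0,"rz": 0,"fingers": 1},{"x": 0,"y": 0,"z": 1,"rx": 0,"ry": 0,"rz": 0,"fingers": 1},{"x": 0,"y": 0,"z": 1,"rx": 0,"ry": 0,"rz": 0,"fingers": 1}])

```text
time_s: 19.68
tool_pos: [0.5275, -0.2117, 0.1495]
tool_rot: [-180.0, -0.0, -155.1]
force: [0.3, 0.7, -4.4]
grip_width: 0.0177
grasp_force: 30.0
```

Foot about 17.5 mm below the face. Now I turn clockwise and watch the wrist torque.

Emit:
drive_tool(moves=[{"x": 0,"y": 0,"z": 0,"rx": 0,"ry": 0,"rz": 0.03,"fingers": 1},{"x": 0,"y": 0,"z": 0,"rx": 0,"ry": 0,"rz": 0.07,"fingers": 1},{"x": 0,"y": 0,"z": 0,"rx": 0,"ry": 0,"rz": 0.11,"fingers": 1},{"x": 0,"y": 0,"z": 0,"rx": 0,"ry": 0,"rz": 0.15,"fingers": 1},{"x": 0,"y": 0,"z": 0,"rx": 0,"ry": 0,"rz": 0.2,"fingers": 1}])

```text
time_s: 20.3
tool_pos: [0.5275, -0.2118, 0.1495]
tool_rot: [-180.0, -0.0, -166.6]
force: [0.4, -0.6, -4.6]
grip_width: 0.0173
grasp_force: 30.0
```

```bash
python3 -c "
from h import *
o=sensors.get_obs();print(o['qpos'].round(1),o['tool_pos'],o['tool_rot'],o['force'],o['wrist_torque'])"
```

```text
[ 55.8  16.1 -42.4  99.7  11.6  68.6 113.6] [ 0.52750661 -0.21181441  0.14951549] [-1.79975206e+02 -8.69900311e-03 -1.66637335e+02] [ 0.38857358 -0.61972136 -4.56416857] [ 0.04893374 -0.10083566  0.15544261]
```

Emit:
drive_tool(moves=[{"x": 0,"y": 0,"z": 0,"rx": 0,"ry": 0,"rz": 0.05,"fingers": 1},{"x": 0,"y": 0,"z": 0,"rx": 0,"ry": 0,"rz": 0.1,"fingers": 1},{"x": 0,"y": 0,"z": 0,"rx": 0,"ry": 0,"rz": 0.15,"fingers": 1},{"x": 0,"y": 0,"z": 0,"rx": 0,"ry": 0,"rz": 0.2,"fingers": 1},{"x": 0,"y": 0,"z": 0,"rx": 0,"ry": 0,"rz": 0.25,"fingers": 1},{"x": 0,"y": 0,"z": 0,"rx": 0,"ry": 0,"rz": 0.3,"fingers": 1},{"x": 0,"y": 0,"z": 0,"rx": 0,"ry": 0,"rz": 0.35,"fingers": 1}])

```text
time_s: 21.18
tool_pos: [0.5275, -0.2119, 0.1495]
tool_rot: [-180.0, 0.0, 173.3]
force: [-0.1, -0.7, -4.7]
grip_width: 0.0181
grasp_force: 30.0
```

```bash
python3 -c "
from h import *
o=sensors.get_obs();print(o['qpos'].round(1),o['tool_pos'],o['tool_rot'],o['force'],o['wrist_torque'])"
```

```text
[ 53.4  15.5 -39.5  99.8  10.5  68.5  94.4] [ 0.52752783 -0.211878    0.14950547] [-1.79969445e+02  3.28374075e-03  1.73303025e+02] [-0.10855549 -0.67370661 -4.65653333] [-0.04525507 -0.17959232  0.20389903]
```

Emit:
drive_tool(moves=[{"x": 0,"y": 0,"z": 0,"rx": 0,"ry": 0,"rz": 0.04,"fingers": 1},{"x": 0,"y": 0,"z": 0,"rx": 0,"ry": 0,"rz": 0.08,"fingers": 1},{"x": 0,"y": 0,"z": 0,"rx": 0,"ry": 0,"rz": 0.12,"fingers": 1},{"x": 0,"y": 0,"z": 0,"rx": 0,"ry": 0,"rz": 0.16,"fingers": 1}])

```text
time_s: 21.68
tool_pos: [0.5275, -0.2119, 0.1495]
tool_rot: [-180.0, 0.0, 164.2]
force: [0.0, -1.2, -4.3]
grip_width: 0.0179
grasp_force: 30.0
```

```bash
python3 -c "
from h import *
o=sensors.get_obs();print(o['tool_pos'],o['tool_rot'],o['force'],o['wrist_torque'])"
```

```text
[ 0.52753362 -0.2118836   0.14951978] [-1.79969390e+02  1.03791746e-02  1.64152826e+02] [ 0.00609089 -1.19569954 -4.31516058] [-0.08269287 -0.24115556  0.20176443]
```

Emit:
drive_tool(moves=[{"x": 0,"y": 0,"z": 0,"rx": 0,"ry": 0,"rz": 0.03,"fingers": 1},{"x": 0,"y": 0,"z": 0,"rx": 0,"ry": 0,"rz": 0.06,"fingers": 1},{"x": 0,"y": 0,"z": 0,"rx": 0,"ry": 0,"rz": 0.09,"fingers": 1}])

```text
time_s: 22.05
tool_pos: [0.5275, -0.2119, 0.1496]
tool_rot: [-180.0, 0.0, 159.0]
force: [-0.4, -0.9, -5.2]
grip_width: 0.0179
grasp_force: 30.0
```

```bash
python3 -c "
from h import *
o=sensors.get_obs();print(o['tool_pos'],o['tool_rot'],o['force'],o['wrist_torque'])"
```

```text
[ 0.52754996 -0.21186893  0.14956869] [-1.79982579e+02  1.47801526e-02  1.58994185e+02] [-0.39950528 -0.94838305 -5.23353028] [-0.2041622  -0.17482974  0.21354253]
```

Emit:
drive_tool(moves=[{"x": 0,"y": 0,"z": 0,"rx": 0,"ry": 0,"rz": 0.03,"fingers": 1},{"x": 0,"y": 0,"z": 0,"rx": 0,"ry": 0,"rz": 0.06,"fingers": 1},{"x": 0,"y": 0,"z": 0,"rx": 0,"ry": 0,"rz": 0.06,"fingers": 1}])

```text
time_s: 22.42
tool_pos: [0.5275, -0.2118, 0.1496]
tool_rot: [-180.0, 0.0, 155.6]
force: [-0.4, -1.7, -4.5]
grip_width: 0.0178
grasp_force: 30.0
```

```bash
python3 -c "
from h import *
o=sensors.get_obs();print(o['tool_pos'],o['tool_rot'],o['force'],o['wrist_torque'])"
```

```text
[ 0.52754686 -0.21181513  0.14956973] [-1.79987527e+02  1.09809961e-02  1.55633111e+02] [-0.37544711 -1.65667739 -4.51083082] [-0.28038937 -0.24719352  0.11595366]
```

Emit:
drive_tool(moves=[{"x": 0,"y": 0,"z": 0,"rx": 0,"ry": 0,"rz": 0.03,"fingers": 1},{"x": 0,"y": 0,"z": 0,"rx": 0,"ry": 0,"rz": 0.06,"fingers": 1},{"x": 0,"y": 0,"z": 0,"rx": 0,"ry": 0,"rz": 0.06,"fingers": 1}])

```text
time_s: 22.8
tool_pos: [0.5275, -0.2118, 0.1495]
tool_rot: [-180.0, 0.0, 152.2]
force: [0.8, -1.9, -4.5]
grip_width: 0.0179
grasp_force: 30.0
```

```bash
python3 -c "
from h import *
o=sensors.get_obs();print(o['tool_pos'],o['tool_rot'],o['force'],o['wrist_torque'])"
```

```text
[ 0.52746825 -0.21180909  0.14951339] [-1.79986087e+02  2.30027709e-03  1.52189082e+02] [ 0.78192    -1.9248089  -4.48061205] [-0.34848421 -0.22236303  0.17828969]
```

Emit:
drive_tool(moves=[{"x": 0,"y": 0,"z": 0,"rx": 0,"ry": 0,"rz": 0.03,"fingers": 1},{"x": 0,"y": 0,"z": 0,"rx": 0,"ry": 0,"rz": 0.06,"fingers": 1},{"x": 0,"y": 0,"z": 0,"rx": 0,"ry": 0,"rz": 0.06,"fingers": 1}])

```text
time_s: 23.18
tool_pos: [0.5275, -0.2118, 0.1496]
tool_rot: [-180.0, 0.0, 148.8]
force: [0.4, -1.9, -5.1]
grip_width: 0.0178
grasp_force: 30.0
```

```bash
python3 -c "
from h import *
o=sensors.get_obs();print(o['tool_pos'],o['tool_rot'],o['force'],o['wrist_torque'])"
```

```text
[ 0.52750476 -0.21180959  0.14955104] [-1.79988577e+02  7.17928442e-03  1.48751865e+02] [ 0.40380651 -1.9082167  -5.12652719] [-0.3908548  -0.30089091  0.1511322 ]
```

Emit:
drive_tool(moves=[{"x": 0,"y": 0,"z": 0,"rx": 0,"ry": 0,"rz": 0.03,"fingers": 1},{"x": 0,"y": 0,"z": 0,"rx": 0,"ry": 0,"rz": 0.06,"fingers": 1},{"x": 0,"y": 0,"z": 0,"rx": 0,"ry": 0,"rz": 0.06,"fingers": 1}])

```text
time_s: 23.55
tool_pos: [0.5275, -0.2118, 0.1496]
tool_rot: [-180.0, 0.0, 145.3]
force: [-0.0, -1.7, -4.6]
grip_width: 0.0179
grasp_force: 30.0
```

```bash
python3 -c "
from h import *
o=sensors.get_obs();print(o['tool_pos'],o['tool_rot'],o['force'],o['wrist_torque'])"
```

```text
[ 0.52750452 -0.21177203  0.14955582] [-1.79991253e+02  4.28373794e-03  1.45318121e+02] [-0.04239388 -1.68285216 -4.6278833 ] [-0.49777202 -0.1933958   0.0848097 ]
```

Emit:
drive_tool(moves=[{"x": 0,"y": 0,"z": 0,"rx": 0,"ry": 0,"rz": 0.03,"fingers": 1},{"x": 0,"y": 0,"z": 0,"rx": 0,"ry": 0,"rz": 0.06,"fingers": 1}])

```text
time_s: 23.8
tool_pos: [0.5275, -0.2115, 0.1495]
tool_rot: [-180.0, 0.0, 141.9]
force: [0.3, -1.3, -5.3]
grip_width: 0.0177
grasp_force: 31.1
```

```bash
python3 -c "
from h import *
o=sensors.get_obs();print(o['tool_pos'],o['tool_rot'],o['force'],o['wrist_torque'])"
```

```text
[ 0.52751479 -0.21153285  0.14953386] [-1.79980994e+02  1.03669231e-03  1.41884783e+02] [ 0.29976548 -1.31054205 -5.27499336] [-0.36931997 -0.23745176  1.02813696]
```

Emit:
drive_tool(moves=[{"x": 0,"y": 0,"z": 0,"rx": 0,"ry": 0,"rz": 0.03,"fingers": 1},{"x": 0,"y": 0,"z": 0,"rx": 0,"ry": 0,"rz": 0.06,"fingers": 1}])

```text
time_s: 24.05
tool_pos: [0.5277, -0.2115, 0.1496]
tool_rot: [-180.0, 0.0, 138.4]
force: [1.1, -1.8, -4.8]
grip_width: 0.0191
grasp_force: 32.7
```

Run:
```python
from h import *
o=sensors.get_obs();print(o['tool_pos'],o['tool_rot'],o['force'],o['wrist_torque'])
r=[]
for n in ("scene","side"):
    c=cam(n);p=proj(c,[.5275,-.2118,.14]).round().astype(int)
    r.append(cv2.resize(c["image"][p[1]-45:p[1]+45,p[0]-50:p[0]+50],(400,360),interpolation=cv2.INTER_CUBIC))
cv2.imwrite("pics/turn.png",np.hstack(r)[:,:,::-1])
```

```text
[ 0.52766763 -0.21150495  0.14961359] [-1.79999616e+02  1.60845634e-02  1.38415206e+02] [ 1.13801995 -1.78153236 -4.79673813] [-0.38427069 -0.24790662  1.0732357 ]
```

View pics/turn.png

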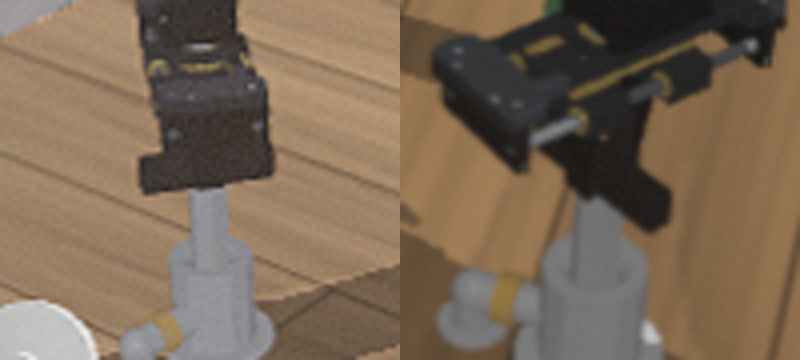

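The key is deep in the valve (scene (208,215), side (598,215)). The torque jumped to 1.05 N·m, so the spindle is at its stop. I ease back to unload it.

Emit:
drive_tool(moves=[{"x": 0,"y": 0,"z": 0,"rx": 0,"ry": 0,"rz": -0.02,"fingers": 1},{"x": 0,"y": 0,"z": 0,"rx": 0,"ry": 0,"rz": -0.03,"fingers": 1}])

```text
time_s: 24.4
tool_pos: [0.5276, -0.2117, 0.1496]
tool_rot: [180.0, 0.0, 140.2]
force: [0.3, -1.0, -4.0]
grip_width: 0.0185
grasp_force: 30.7
```

```bash
python3 -c "
from h import *
o=sensors.get_obs();print(o['tool_pos'],o['tool_rot'],o['force'],o['wrist_torque'])"
```

```text
[ 0.52762928 -0.21168073  0.14963678] [1.79984570e+02 9.45014738e-03 1.40213619e+02] [ 0.33089733 -0.97726366 -4.03539541] [-0.22463486 -0.29791538  0.68099983]
```

Emit:
drive_tool(moves=[{"x": 0,"y": 0,"z": 0,"rx": 0,"ry": 0,"rz": -0.02,"fingers": 1},{"x": 0,"y": 0,"z": 0,"rx": 0,"ry": 0,"rz": -0.04,"fingers": 1},{"x": 0,"y": 0,"z": 0,"rx": 0,"ry": 0,"rz": -0.04,"fingers": 1}])

```text
time_s: 24.78
tool_pos: [0.5276, -0.2117, 0.1496]
tool_rot: [180.0, 0.0, 142.4]
force: [0.7, -1.0, -3.9]
grip_width: 0.0179
grasp_force: 29.5
```

```bash
python3 -c "
from h import *
o=sensors.get_obs();print(o['tool_pos'],o['tool_rot'],o['force'],o['wrist_torque'])"
```

```text
[ 0.52757624 -0.2117392   0.14961443] [1.79978856e+02 3.26341860e-03 1.42436059e+02] [ 0.68933473 -1.04300406 -3.86681142] [-0.15263955 -0.39431227  0.21928062]
```

Emit:
drive_tool(moves=[{"x": 0,"y": 0,"z": 0,"rx": 0,"ry": 0,"rz": -0.02,"fingers": 1},{"x": 0,"y": 0,"z": 0,"rx": 0,"ry": 0,"rz": -0.02,"fingers": 1},{"x": 0,"y": 0,"z": 0,"rx": 0,"ry": 0,"rz": -0.02,"fingers": 0.5},{"x": 0,"y": 0,"z": 0,"rx": 0,"ry": 0,"rz": -0.02,"fingers": 0.2},{"x": 0,"y": 0,"z": 0,"rx": 0,"ry": 0,"rz": -0.02,"fingers": -0.3},{"x": 0,"y": 0,"z": 0,"rx": 0,"ry": 0,"rz": -0.02,"fingers": -0.3},{"x": 0,"y": 0,"z": 0,"rx": 0,"ry": 0,"rz": -0.02,"fingers": -0.3},{"x": 0,"y": 0,"z": 0,"rx": 0,"ry": 0,"rz": -0.02,"fingers": -0.3}])

```text
time_s: 25.78
tool_pos: [0.5275, -0.2117, 0.1495]
tool_rot: [-180.0, -0.0, 143.6]
force: [0.1, 0.0, -0.1]
grip_width: 0.0554
grasp_force: 0.0
```

Released, with the force back at zero. I rise clear and check the key's height and lean.

Emit:
drive_tool(moves=[{"x": 0,"y": 0,"z": -5,"rx": 0,"ry": 0,"rz": 0,"fingers": -0.3},{"x": 0,"y": 0,"z": -20,"rx": 0,"ry": 0,"rz": 0,"fingers": -0.3},{"x": 0,"y": 0,"z": -40,"rx": 0,"ry": 0,"rz": 0,"fingers": -0.3},{"x": 0,"y": 0,"z": -65,"rx": 0,"ry": 0,"rz": 0,"fingers": -0.3},{"x": 0,"y": 0,"z": -95,"rx": 0,"ry": 0,"rz": 0,"fingers": -0.3},{"x": 0,"y": 0,"z": -120,"rx": 0,"ry": 0,"rz": 0,"fingers": -0.3},{"x": -20,"y": 0,"z": -130,"rx": 0,"ry": 0,"rz": 0,"fingers": -0.3},{"x": -50,"y": 0,"z": -130,"rx": 0,"ry": 0,"rz": 0,"fingers": -0.3},{"x": -70,"y": 0,"z": -130,"rx": 0,"ry": 0,"rz": 0,"fingers": -0.3},{"x": -70,"y": 0,"z": -130,"rx": 0,"ry": 0,"rz": 0,"fingers": -0.3},{"x": -70,"y": 0,"z": -130,"rx": 0,"ry": 0,"rz": 0,"fingers": -0.3}])

```text
time_s: 27.15
tool_pos: [0.5837, -0.2525, 0.2804]
tool_rot: [180.0, 0.0, 143.7]
force: [-0.0, 0.2, 0.6]
grip_width: 0.0566
grasp_force: 0.0
```

Run:
```python
from h import *
import pickle
o=sensors.get_obs();print(o['tool_pos'],o['tool_rot'],o['force'])
C={n:cam(n) for n in ("wrist","scene","side")};R=[];r=[]
for n,c in C.items():
    p=proj(c,[.5275,-.2118,.151]); u,v=p.round().astype(int); q=75 if n=="wrist" else 38
    m=np.zeros((480,640),np.uint8); a=np.s_[max(v-80,0) if n=="wrist" else v-25:v+(90 if n=="wrist" else 25),u-90 if n=="wrist" else u-30:u+(90 if n=="wrist" else 30)]
    m[a]=(c["image"][a].max(2)<70)
    k,l,s,ce=cv2.connectedComponentsWithStats(m);i=1+np.argmax(s[1:,4])
    pts=np.argwhere(l==i)[:,::-1].astype(np.int32);rc=cv2.minAreaRect(pts);print(n,p.round(1),s[i],rc);R.append(ray(c,*rc[0]))
    y0=max(v-q,0);r.append(cv2.resize(c["image"][y0:y0+2*q,u-q:u+q],(266,266)))
print("handle centre",tri(R),tri(R[1:]))
cv2.imwrite("pics/end.png",np.hstack(r)[:,:,::-1])
```

```text
[ 0.58368092 -0.25252196  0.28040663] [1.79987477e+02 1.78037616e-02 1.43661635e+02] [-0.04043678  0.21557333  0.59789482]
wrist [321.1 129.9] [ 305   50   30  159 4350] ((320.1077880859375, 128.96487426757812), (158.4113311767578, 28.4127197265625), 89.04515838623047)
scene [285.2 198.3] [270 192  33  13 243] ((286.12469482421875, 198.33131408691406), (8.801533699035645, 32.98102951049805), 81.46923065185547)
side [382.7 178. ] [366 163  34  32 458] ((382.03497314453125, 178.6310577392578), (41.56629943847656, 11.906350135803223), 36.38435363769531)
handle centre (array([ 0.5271287 , -0.21049624,  0.15074065]), [np.float64(0.0015615793425255385), np.float64(0.0015037478108857276), np.float64(0.0017185170232973622)]) (array([ 0.5283119 , -0.20734173,  0.15272621]), [np.float64(4.980812601397731e-05), np.float64(4.980812601395997e-05)])
```

View pics/end.png

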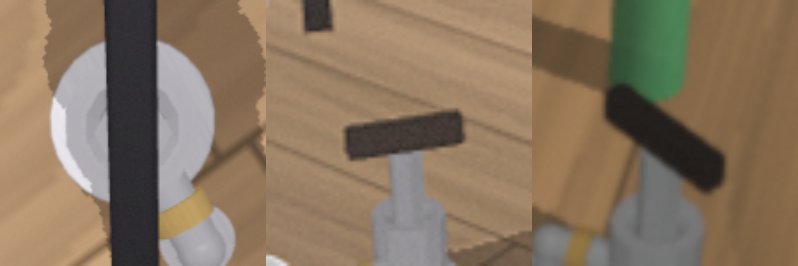

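The key stands upright in the valve. Its handle centre is at z 0.151, so the foot is at 0.022, fully home, and it turned about 61° to the solid stop. The gripper is clear.

```bash
python3 -c "
from h import *
print(workorder.sign_off())"
```

```text
the job is handed in; nothing more can be done
None
```

The job is handed in, but the sign-off returned no verdict: I turned the spindle clockwise about 61° to its stop, where wrist torque peaked near 1.07 N·m before I eased off; the key stands released and upright, fully home by camera, and nothing else was touched as far as I could tell.

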